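Lock the second board clamp with the hex key

TASK

The wooden chopping board is held by two quarter-turn clamps, and the orange T-handled hex key still stands in the one that is already locked. Take the key out, seat it fully down in the hex socket of the open clamp, and turn it clockwise (seen from above) by about a quarter turn until that clamp's yellow arm points straight across the edge of the board. Let go, leaving the key standing seated in that socket and the first clamp still locked.

Things in the scene. Friction and masses are not known exactly. Their poses are not given: they have to be found in the camera images.
- key_grip (a point): Hex key, 160 g, upright in the locked clamp at the start. Point: centre of its orange bar, 90 long (x), 16 wide (y), 18 mm high; z up. Below: shank 14 mm thick; collar 50 mm across, underside 50 mm below the point; hex nose 28 mm long, 32 mm across flats, its lower 14 mm tapering to 12 at the tip, two corners in line with the bar. Seated, the collar rests on the turret. Lifts straight out.
- open_clamp_socket (a point): Mouth centre of the open clamp's hex socket (34 mm across flats, 31 deep) in its black turret (54 mm across), 62 mm up. x: along its yellow arm (76 mm long), turns with it; z up. The turret floats 8 mm sideways on soft rubber (0.3 N/mm): it centres itself on a nose up to 8 mm or 10 degrees off. Corners on x: bar parallel to the arm or at 60 or 120 degrees. Seated: key point 50 mm above.
- open_clamp_turn (a joint): Angle of the open clamp's turret and arm, rad, growing clockwise from above: 0 arm along the board's near edge (to the robot's left), 1.57 arm square across the edge, over the board (locked), end stop 1.65; starts at 0.05 to 0.3. Stays where left (friction 0.06 N m). The key has up to 6 degrees of play each way in the socket: turn it that much further.
- locked_clamp_turn (a joint): The same angle of the other, like clamp, locked at the start (about 1.5), in which the key stands then. Both clamps are fixed to the worktop in front of the board's near edge; either may be the left one. Keep the arm clear of the wire rack at the left (x over 0.33, y over 0.44 m; with its bin 0.35 m high).
Mind the look-alikes: they are no part of the job. Leave any blue or purple look-alike of the part that bears open_clamp_socket alone.

How it is judged:
On the way:
1. the key is seated in the socket of the clamp that is still open (horizontal distance between key_grip and open_clamp_socket below 0.015 m and z of key_grip in the frame of open_clamp_socket below 0.06 m and value of joint open_clamp_turn below 0.8 rad), for 0.1 s.
At the end, for the whole second after the job is handed in: The formerly open clamp's joint and the other clamp's joint both read over 1.3 rad; the key stands released in the newly locked clamp, its bar centre within 15 mm of the socket's axis and at most 60 mm above the mouth (50 when seated), within 0.2 rad of upright (value of joint each of open_clamp_turn, locked_clamp_turn above 1.3 rad and horizontal distance between key_grip and open_clamp_socket below 0.015 m and z of key_grip in the frame of open_clamp_socket below 0.06 m and angle between key_grip's own z axis and vertical below 0.2 rad); the robot touches nothing.
It also fails if it takes over 45 s, if anything falls off the work surface, if the arm or the gripper's body presses on something with over 40 N, if the wrist force passes 120 N, or if a joint passes its speed limit or range.

ROBOT

A 7-joint arm with a two-finger parallel gripper is mounted at the origin on the work surface; the furniture and walls round the work are solid. World frame = base frame: x ahead of the robot, y to its left, z up, the work surface at z = 0. Lengths are in m, angles in rad, forces in N, time in s.
With the tool pointing down it reaches from about 0.4 to 0.85 m from the base axis. Payload 10.4 kg.
Tool frame: the origin (TCP) lies at the very end of the fingers, on their centre line; the grasp point (between the pads) lies 19 mm behind it; z points along the fingers, y is the direction in which the jaws open and shut (so a half turn about z gives the same grasp; the last joint's range is limited). The gripper opens to 87 mm and grips with 3 to 60 N. Pads are 19 mm wide; open, the fingers measure 117 mm over their backs; the gripper's body (75 mm by 190 mm) begins 51 mm behind the grasp point.
Start: joints at [-1.243, 0.332, -0.065, 1.46, 0.022, 1.35, -0.088], TCP at [0.215, 0.587, 0.192] pointing down, gripper open.
Joint ranges: [-2.6, 2.6], [-0.5, 2.12], [-1.47, 1.34], [0.16, 2.42], [-1.27, 4.41], [0.06, 2.06], [-2.6, 2.6]. Speed limits (rad/s): [2.22, 2.22, 2.79, 2.79, 3.14, 3.14, 3.14].

INTERFACE

Orientations are given as a unit quaternion [x, y, z, w].
In Python, from bench import r, eyes, job gives the robot as it stands. The module is installed in compiled form; this text tells all that it offers.
- The arm moves only by the tool play_rows, never from a script. Its argument "motion" is a list of rows, each a list of 7 numbers: the shift along the tool's x, y, z as a fraction of full scale, then the turn, a rotation vector about the tool's x, y, z as a fraction of full scale, then the opening in per cent of the stroke, from 0 (shut) to 100 (fully open). A call has 1 to 5 rows; each row is the pose to reach, as a shift and turn from the pose commanded when the call began, along the tool's axes at that moment; what a row does not reach only later rows make up. Full scale, the value 1, is 0.2 m for a shift and 90 degrees for a turn. A row lasts 1/8 s, in which the tool goes at most 62.5 mm and 10.7 degrees, less where a joint would pass 70% of its speed; a pose out of reach is approached as far as the arm can. A call with a number of a shift or a turn outside -1 to 1 is refused whole. A call with a gripper value outside its range is refused whole. The fingers move at their own pace and stop on an object; "squeeze" is the grip in N (left out, the last holds). Time passes only in rows, so rows that repeat a pose let the fingers close. It gives the time, the measured TCP pose, the force and the opening at its end, in the units of the state.
- r.read_state(): the state, without advancing time (a new reading comes with each control period).
- eyes.camera(name): name is "scene" or "side" or "wrist"; returns a dict with "image" (480x640x3 uint8, red, green, blue), "mtx" (3x3 intrinsics, pixels), "R" (3x3) and "t" (3): a world point X has camera coordinates R X + t. Camera axes: x right, y down, z forward; pixel columns grow to the right and rows downward; lengths in m; the calibration is good to about 2 mm. The wrist camera is an equidistant fisheye: a pixel r from the principal point sees the ray r / f radians off the axis. A picture is of the moment at which its call begins. There is no depth.
- job.close_job(): hands the job in, once; it reports no verdict.
Trained networks look in a picture, given as the dict that the camera call returned (one of the last four; its "shot" number tells which), for a name from the list of things; names that differ only in an ending like _2 or _b are one class to them, and where a whole thing is asked for, a point or a joint stands for the part that bears it (a point fixed in the world has none). Each returns a list of dicts, best first, with "p" (0 to 1); they miss things now and then, are a little off and sometimes report something else, mostly with a low value. They report only what shows in the picture. A call takes as long as a camera call. They do not tell look-alikes from the thing itself.
- eyes.regions_of(picture, label): "region" (480x640 bool, what is visible of it) and "xy" ([column, row] in pixels, amid what is visible of it).
- eyes.landmark_of(picture, label): "xy" ([column, row] in pixels: a listed point, or the origin of a listed thing).
The state is a dict: "time": time; "joint_positions": joint angles; "joint_vel": joint speeds; "joint_torque": joint torques, N m; "ee_pos": TCP position; "eef_rot": TCP orientation; "ft_force": force on the tool from outside, world axes, zero at the start; "torque": the same for the moment, N m; "width": finger opening in m.
Only numpy, scipy, OpenCV 4.12 (cv2) and the standard library are available. Lean on these libraries where they do the work, as an engineer would, in place of code of your own. Each camera call takes 0.05 s, during which the arm holds its last target. There are 200 camera calls.

## Working session

There is one attempt and no reset: what is moved stays moved. The work goes in short steps, Python scripts to look and compute and a tool call to move; the robot and the scene stay as the last step left them, time stands still between calls to the robot, and variables do not carry over. Pictures are saved under pics/ and viewed, about 8 in all and at most 12, crops included, and the job is handed in when it is done.

Besides the shell and the picture viewer there is one more tool, called after "Emit:" as name(argument=value, ...) on one line, values as JSON. play_rows: Moves the arm, as the interface text tells. Shift numbers are shares of 0.2 m and turn numbers shares of 90 degrees, none past 1 either way. Its arguments: {"type":"object","properties":{"motion":{"type":"array","items":{"type":"array","items":{"type":"number"}}},"squeeze":{"type":"number"}},"required":["motion"]}

```bash
mkdir -p pics; cat > h.py <<'E'
import numpy as np, cv2
from bench import r, eyes, job
from scipy.spatial.transform import Rotation as Ro
def ray(c,xy):
    K=np.array(c["mtx"]);R=np.array(c["R"]);t=np.array(c["t"])
    u=(xy[0]-K[0,2])/K[0,0];v=(xy[1]-K[1,2])/K[1,1]
    if c.get("fish"):
        th=np.hypot(u,v);s=np.sin(th)/max(th,1e-9);d=np.array([u*s,v*s,np.cos(th)])
    else: d=np.array([u,v,1.])
    d=R.T@d;return -R.T@t,d/np.linalg.norm(d)
def atz(c,xy,z):
    o,d=ray(c,xy);return o+d*(z-o[2])/d[2]
def tri(L):
    A=0;b=0
    for c,xy in L:
        o,d=ray(c,xy);P=np.eye(3)-np.outer(d,d);A=A+P;b=b+P@o
    return np.linalg.solve(A,b)
def cam(n):
    c=eyes.camera(n);c["fish"]=n=="wrist";return c
def save(c,n): cv2.imwrite(f"pics/{n}.png",c["image"][:,:,::-1])
E
python3 - <<'E'
from h import *
np.set_printoptions(precision=3,suppress=True)
s=r.read_state();print(s)
C={n:cam(n) for n in("scene","side","wrist")}
for n,c in C.items():
    save(c,n+"0");print(n,c["shot"],-c["R"].T@c["t"])
    for l in("key_grip","open_clamp_socket","locked_clamp_turn"):
        print(l,[(np.round(d["xy"]),round(d["p"],2)) for d in eyes.landmark_of(c,l)] if l!="locked_clamp_turn" else [(np.round(d["xy"]),round(d["p"],2)) for d in eyes.regions_of(c,l)])
a=np.hstack([C["scene"]["image"],C["side"]["image"]])
cv2.imwrite("pics/both.png",cv2.resize(a,(800,300),interpolation=cv2.INTER_AREA)[:,:,::-1])
E
```

```text
{'time': 0.0, 'joint_positions': array([-1.243,  0.333, -0.065,  1.461,  0.022,  1.35 , -0.088]), 'joint_vel': array([ 0.002,  0.001, -0.001,  0.001, -0.002, -0.001,  0.001]), 'joint_torque': array([  0.   , -62.326,   0.024, -38.989,  -0.062,   0.04 ,   0.   ]), 'ee_pos': array([0.215, 0.587, 0.191]), 'eef_rot': array([ 0.174,  0.985, -0.001, -0.   ]), 'ft_force': array([ 0.49 , -0.137,  0.851]), 'torque': array([-0.031,  0.04 , -0.04 ]), 'width': 0.08743925954618988}
scene 1 [-0.335 -0.863  0.73 ]
key_grip [(array([403., 237.]), 0.82)]
open_clamp_socket [(array([265., 240.]), 0.92), (array([318., 271.]), 0.88), (array([333., 225.]), 0.78), (array([319., 335.]), 0.67), (array([400., 241.]), 0.27)]
locked_clamp_turn [(array([400., 272.]), 0.74)]
side 2 [0.391 0.69  0.514]
key_grip [(array([255., 208.]), 0.7)]
open_clamp_socket [(array([421., 220.]), 0.93), (array([342., 323.]), 0.76), (array([239., 290.]), 0.67), (array([344., 260.]), 0.57)]
locked_clamp_turn [(array([251., 251.]), 0.76)]
wrist 3 [0.151 0.609 0.385]
key_grip []
open_clamp_socket []
locked_clamp_turn []
```

View pics/scene0.png

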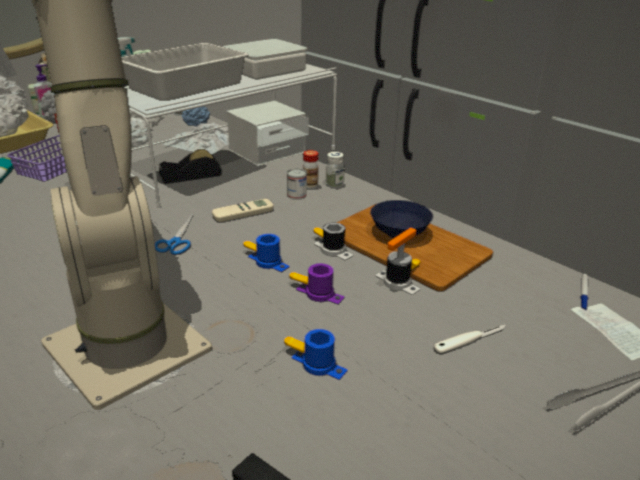

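View pics/side0.png

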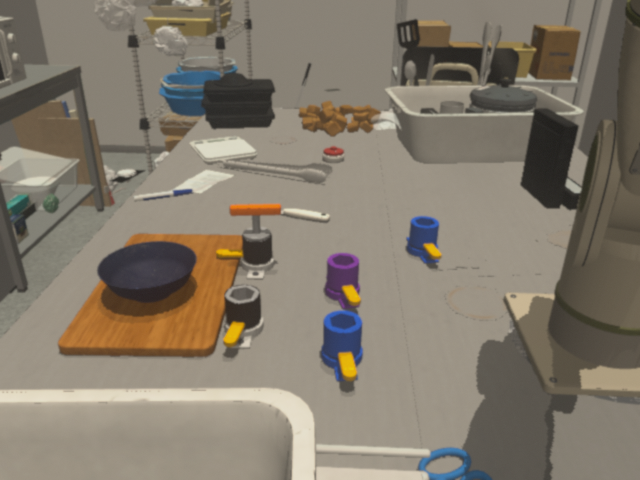

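The scene view shows the black turret with the key in it at scene (400,255), side (256,245), arm over the board, so that is the locked clamp. The open clamp is the other black turret at scene (333,228), side (242,295), with its arm along the board edge. The blue and purple turrets (scene (268,245), (320,275), (319,345)) are look-alikes by colour and away from the board.

```bash
python3 - <<'E'
from h import *
np.set_printoptions(precision=4,suppress=True)
a=cam("scene");b=cam("side")
def near(c,l,p):
    L=eyes.landmark_of(c,l);return min((d["xy"] for d in L),key=lambda q:np.hypot(*(np.array(q)-p)))
k=tri([(a,near(a,"key_grip",(403,237))),(b,near(b,"key_grip",(255,208)))])
o=tri([(a,near(a,"open_clamp_socket",(333,225))),(b,near(b,"open_clamp_socket",(239,290)))])
print("key",k,"open",o)
def bar(c,z,lo,hi,box):
    h=cv2.cvtColor(c["image"],cv2.COLOR_RGB2HSV);m=cv2.inRange(h,lo,hi)
    M=np.zeros_like(m);x0,y0,x1,y1=box;M[y0:y1,x0:x1]=m[y0:y1,x0:x1]
    n,l,st,ce=cv2.connectedComponentsWithStats(M);i=1+np.argmax(st[1:,4])
    yx=np.argwhere(l==i)[:,::-1].astype(float)
    W=np.array([atz(c,p,z)[:2] for p in yx]);m0=W.mean(0);e,v=np.linalg.eigh(np.cov((W-m0).T))
    return m0,np.degrees(np.arctan2(v[1,1],v[0,1])),np.sqrt(e),st[i]
print("bar scene",bar(a,k[2],(4,170,120),(14,255,255),(380,215,425,255)))
print("bar side",bar(b,k[2],(4,170,120),(14,255,255),(220,195,290,222)))
print("arm open scene",bar(a,.03,(17,150,100),(32,255,255),(305,220,330,245)))
print("arm open side",bar(b,.03,(17,150,100),(32,255,255),(215,312,250,350)))
print("locked arm side",bar(b,.03,(17,150,100),(32,255,255),(205,240,245,262)))
for n,c,bx in(("a",a,(290,190,430,300)),("b",b,(190,190,300,350))):
    x0,y0,x1,y1=bx;cv2.imwrite(f"pics/c{n}.png",cv2.resize(c["image"][y0:y1,x0:x1,::-1],None,fx=3.5,fy=3.5,interpolation=cv2.INTER_CUBIC))
A=cv2.imread("pics/ca.png");B=cv2.imread("pics/cb.png");B=cv2.resize(B,(265,385));cv2.imwrite("pics/cc.png",np.hstack([A[:385],B]))
E
```

```text
key [ 0.5497 -0.1983  0.1161] open [ 0.5359 -0.0004  0.0703]
bar scene (array([ 0.533 , -0.2068]), np.float64(-172.48312541249229), array([0.0046, 0.0318]), array([388, 230,  28,  21, 121], dtype=int32))
bar side (array([ 0.5422, -0.1928]), np.float64(-175.69667805761856), array([0.0108, 0.0248]), array([230, 204,  50,  11, 378], dtype=int32))
arm open scene (array([0.54  , 0.0477]), np.float64(62.144093807597265), array([0.0055, 0.0119]), array([314, 227,  10,  10,  63], dtype=int32))
arm open side (array([0.5404, 0.0486]), np.float64(86.10964106677739), array([0.0059, 0.0162]), array([224, 321,  21,  26, 342], dtype=int32))
locked arm side (array([ 0.5933, -0.1894]), np.float64(172.0262470680178), array([0.0099, 0.014 ]), array([216, 248,  27,  10, 245], dtype=int32))
```

View pics/cc.png

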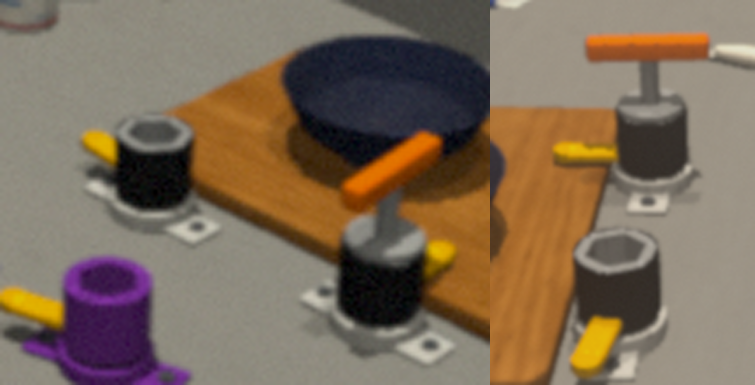

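The crop confirms it: the empty black turret sits left at the board's near edge with its arm along the edge, and the key stands in the right-hand one. Moving above the key now.

Emit:
play_rows(motion=[[-0.2, -0.2, -0.1, 0, 0, 0, 100], [-0.45, -0.47, -0.2, 0, 0, 0, 100], [-0.73, -0.78, -0.25, 0, 0, 0, 100], [-0.73, -0.78, -0.25, 0, 0, 0, 100]])

```text
time: 1.4
ee_pos: [0.2999, 0.3877, 0.2426]
eef_rot: [0.176, 0.984, 0.001, 0.0]
ft_force: [0.2, -0.3, 0.5]
width: 0.0873
```

Emit:
play_rows(motion=[[-0.2, -0.2, 0, 0, 0, 0, 100], [-0.45, -0.47, 0, 0, 0, 0, 100], [-0.73, -0.78, 0, 0, 0, 0, 100], [-0.73, -0.78, 0, 0, 0, 0, 100]])

```text
time: 1.9
ee_pos: [0.3828, 0.1906, 0.242]
eef_rot: [0.176, 0.984, 0.001, 0.0]
ft_force: [-0.8, 0.1, 0.1]
width: 0.0872
```

Emit:
play_rows(motion=[[-0.2, -0.2, 0, 0, 0, 0, 100], [-0.45, -0.47, 0, 0, 0, 0, 100], [-0.73, -0.78, 0, 0, 0, 0, 100], [-0.73, -0.78, 0, 0, 0, 0, 100]])

```text
time: 2.4
ee_pos: [0.4659, -0.0065, 0.242]
eef_rot: [0.176, 0.984, 0.0, 0.0]
ft_force: [0.6, 1.0, -0.5]
width: 0.0871
```

Emit:
play_rows(motion=[[-0.2, -0.2, 0, 0, 0, -0.1, 100], [-0.45, -0.47, 0, 0, 0, -0.2, 100], [-0.73, -0.78, 0, 0, 0, -0.25, 100], [-0.73, -0.78, 0, 0, 0, -0.25, 100], [-0.73, -0.78, 0, 0, 0, -0.25, 100]])

```text
time: 3.02
ee_pos: [0.5484, -0.2039, 0.241]
eef_rot: [-0.018, 1.0, -0.001, -0.001]
ft_force: [-0.1, 0.9, -0.5]
width: 0.0867
```

```bash
cat >> h.py <<'E'
np.set_printoptions(precision=4,suppress=True)
def st():
    s=r.read_state();R=Ro.from_quat(s["eef_rot"]).as_matrix()
    print("t",round(s["time"],2),"tcp",s["ee_pos"],"ydeg",np.degrees(np.arctan2(R[1,1],R[0,1])).round(2),"zax",R[:,2],"F",s["ft_force"],"M",s["torque"],"w",round(s["width"],4),"q",s["joint_positions"])
    return s,R
def comp(c,z,lo,hi,xy,rad=60):
    h=cv2.cvtColor(c["image"],cv2.COLOR_RGB2HSV);m=cv2.inRange(h,lo,hi)
    n,l,s,ce=cv2.connectedComponentsWithStats(m)
    out=[]
    for i in range(1,n):
        if s[i,4]<60: continue
        yx=np.argwhere(l==i)[:,::-1].astype(float)
        W=np.array([atz(c,p,z)[:2] for p in yx]);m0=W.mean(0);e,v=np.linalg.eigh(np.cov((W-m0).T))
        hull=cv2.minAreaRect(W.astype(np.float32)*1000)
        out.append((ce[i].round(),s[i,4],m0,np.degrees(np.arctan2(v[1,1],v[0,1])).round(1),"ext",np.sqrt(12*e),hull))
    return out
E
python3 - <<'E'
from h import *
st();c=cam("wrist");save(c,"w1")
for l in("key_grip","open_clamp_socket"):
    for d in eyes.landmark_of(c,l): print(l,d["xy"],round(d["p"],2),atz(c,d["xy"],.112 if l[0]=="k" else .062))
for o in comp(c,.121,(4,170,100),(14,255,255),None): print("or",*o)
for o in comp(c,.03,(17,150,90),(32,255,255),None): print("ye",*o)
E
```

```text
t 3.02 tcp [ 0.5484 -0.2039  0.241 ] ydeg 92.08 zax [-0.0015 -0.0027 -1.    ] F [-0.1393  0.8881 -0.5106] M [ 0.0782  0.0282 -0.0025] w 0.0867 q [-0.3728  0.268   0.7974  1.5303 -0.1896  1.4247  2.0416]
key_grip [325.6, 219.9] 0.66 [ 0.5417 -0.1993  0.112 ]
open_clamp_socket [552.7, 89.2] 0.92 [0.3852 0.0554 0.062 ]
open_clamp_socket [499.6, 212.2] 0.89 [ 0.5332 -0.0062  0.062 ]
open_clamp_socket [411.9, 66.4] 0.57 [ 0.3877 -0.1168  0.062 ]
or [328. 223.] 2044 [ 0.543  -0.1972] -166.8 ext [0.0327 0.0871] ((538.88720703125, -182.35955810546875), (89.21664428710938, 52.73990249633789), 7.605433940887451)
or [302. 240.] 158 [ 0.559  -0.2192] 80.4 ext [0.0101 0.022 ] ((559.0740356445312, -219.6782989501953), (11.68291187286377, 23.47367286682129), 2.1216847896575928)
or [364. 258.] 252 [ 0.573  -0.1637] 99.1 ext [0.0158 0.0302] ((572.3666381835938, -160.444091796875), (18.898395538330078, 36.05277633666992), 5.781022548675537)
or [312. 269.] 141 [ 0.5849 -0.2101] -169.9 ext [0.0145 0.0209] ((584.4296875, -210.4248809814453), (16.840587615966797, 20.353744506835938), 84.61956787109375)
or
[... 2067 characters left out ...]
450195312, 40.65653991699219), 14.49338436126709)
ye [263. 296.] 166 [ 0.6507 -0.2674] 89.7 ext [0.0079 0.0354] ((649.127197265625, -264.9718933105469), (9.012167930603027, 37.444278717041016), 3.0890965461730957)
ye [481. 293.] 72 [0.6408 0.0015] 91.9 ext [0.0053 0.0319] ((640.9050903320312, 1.8619565963745117), (31.082046508789062, 5.394835948944092), 89.96237182617188)
ye [392. 357.] 5786 [ 0.7364 -0.0923] 89.7 ext [0.0489 0.5242] ((724.5470581054688, -14.944580078125), (58.0753288269043, 531.6426391601562), 1.9195563793182373)
ye [469. 460.] 243 [0.9476 0.0587] -153.9 ext [0.019  0.1049] ((956.0255126953125, 60.15079879760742), (104.16859436035156, 23.47470474243164), 26.503040313720703)
```

View pics/w1.png

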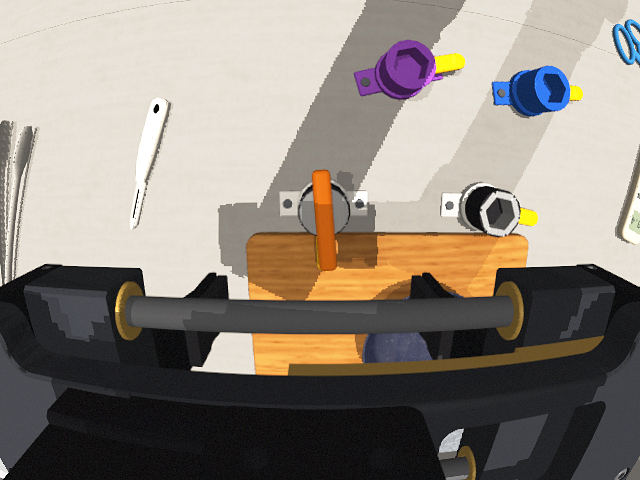

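The wrist view shows the bar from (321,170) to (328,270) over the locked turret, and the open socket at (500,213) with its arm tip at (535,217). The board's near edge runs from (248,233) to (527,237). I'll get the angles from these.

```bash
python3 - <<'E'
from h import *
c=cam("wrist");s=cam("scene");d=cam("side")
ang=lambda p,q:np.degrees(np.arctan2(*(q-p)[1::-1]))
e=[atz(c,p,.121) for p in((321,171),(327,270))];print("bar ends",e,(e[0]+e[1])/2,ang(e[0],e[1]))
e=[atz(c,p,.02) for p in((248,233),(527,237))];print("edge",e,ang(*e))
def near(c,l,p):
    return min((q["xy"] for q in eyes.landmark_of(c,l)),key=lambda q:np.hypot(*(np.array(q)-p)))
print("key",tri([(c,near(c,"key_grip",(325,220))),(s,near(s,"key_grip",(403,237)))]),tri([(c,near(c,"key_grip",(325,220))),(d,near(d,"key_grip",(255,208)))]))
P=[(c,near(c,"open_clamp_socket",(500,213))),(s,near(s,"open_clamp_socket",(333,225))),(d,near(d,"open_clamp_socket",(239,290)))]
print("sock",tri(P),[atz(a,b,.062) for a,b in P],[b for a,b in P])
x0,y0=430,160;cv2.imwrite("pics/w2.png",cv2.resize(c["image"][y0:y0+100,x0:x0+130,::-1],None,fx=6,fy=6,interpolation=cv2.INTER_CUBIC))
E
```

```text
bar ends [array([ 0.4987, -0.1998,  0.121 ]), array([ 0.5859, -0.1905,  0.121 ])] [ 0.5423 -0.1952  0.121 ] 6.072512947089851
edge [array([ 0.5788, -0.2803,  0.02  ]), array([0.5677, 0.0697, 0.02  ])] 91.81445798394743
key [ 0.543  -0.2017  0.1145] [ 0.5438 -0.201   0.1145]
sock [ 0.5357 -0.0081  0.0685] [array([ 0.5334, -0.0039,  0.062 ]), array([0.5537, 0.002 , 0.062 ]), array([ 0.5349, -0.0113,  0.062 ])] [[496.5, 212.6], [336.1, 224.5], [243.1, 291.7]]
```

View pics/w2.png

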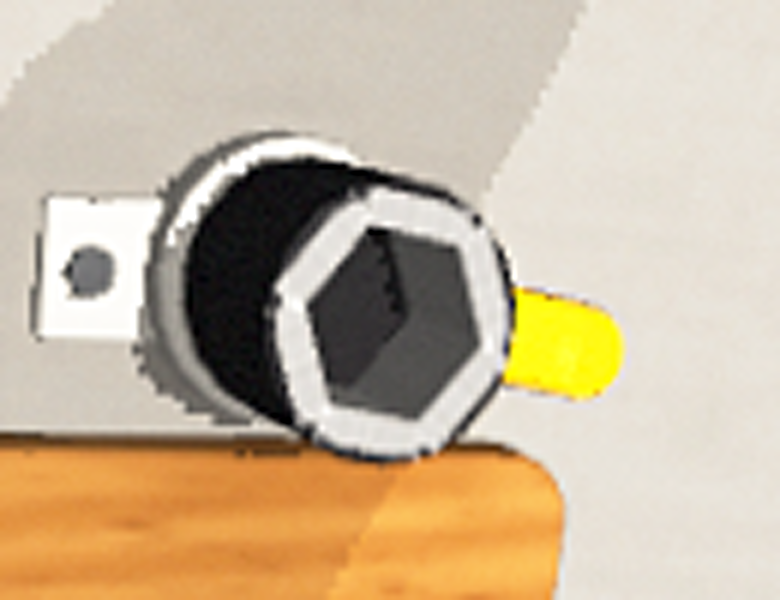

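Emit:
play_rows(motion=[[0.025, 0.02, 0.2, 0, 0, -0.045, 100], [0.025, 0.02, 0.45, 0, 0, -0.045, 100], [0.025, 0.02, 0.65, 0, 0, -0.045, 100], [0.025, 0.02, 0.73, 0, 0, -0.045, 100], [0.025, 0.02, 0.73, 0, 0, -0.045, 100]])

```text
time: 4.3
ee_pos: [0.5434, -0.196, 0.0955]
eef_rot: [-0.056, 0.998, -0.0, -0.0]
ft_force: [-0.8, -0.9, 0.2]
width: 0.0873
```

Emit:
play_rows(motion=[[0, 0, 0, 0, 0, 0, 10], [0, 0, 0, 0, 0, 0, 5], [0, 0, 0, 0, 0, 0, 0], [0, 0, 0, 0, 0, 0, 0], [0, 0, 0, 0, 0, 0, 0]], squeeze=35)

```text
time: 4.92
ee_pos: [0.5437, -0.1959, 0.0957]
eef_rot: [-0.056, 0.998, 0.0, 0.0]
ft_force: [-0.2, 0.0, -0.6]
width: 0.0453
```

```bash
python3 - <<'E'
from h import *
st();c=cam("wrist")
# hex corners from the previous picture's pose
import json
d=cam("side");save(d,"s1");s=cam("scene")
for n,k in(("side",d),("scene",s)):
    for q in eyes.landmark_of(k,"key_grip"): print(n,q["xy"],q["p"])
E
```

```text
t 4.92 tcp [ 0.5437 -0.1959  0.0957] ydeg 96.45 zax [ 0.0001  0.0001 -1.    ] F [-0.2106  0.0034 -0.6152] M [-0.019   0.0124 -0.005 ] w 0.0453 q [-0.3386  0.3635  0.7411  1.7419 -0.2675  1.1399  2.1664]
side [254.6, 206.0] 0.56
scene [401.0, 236.9] 0.86
scene [332.9, 225.4] 0.18
```

Emit:
play_rows(motion=[[0, 0, 0, 0, 0, 0, 0], [0, 0, 0, 0, 0, 0, 0], [0, 0, 0, 0, 0, 0, 0], [0, 0, 0, 0, 0, 0, 0], [0, 0, 0, 0, 0, 0, 0]])

```text
time: 5.8
ee_pos: [0.5436, -0.1959, 0.0956]
eef_rot: [-0.056, 0.998, 0.0, 0.0]
ft_force: [1.0, 0.1, -0.6]
width: 0.0004
```

```bash
python3 - <<'E'
from h import *
s,R=st()
c=cam("wrist")
# camera mount in tool frame -> rebuild old wrist pose: use old tool pose
Rw=c["R"].T;tw=-c["R"].T@c["t"]
Rt=R.T@Rw;tt=R.T@(tw-s["ee_pos"])
R0=Ro.from_quat([-.018,1,-.001,-.001]).as_matrix();p0=np.array([.5484,-.2039,.241])
o=dict(mtx=c["mtx"],fish=True);Rn=R0@Rt;o["R"]=Rn.T;o["t"]=-Rn.T@(p0+R0@tt)
H=np.array([(375,230),(470,245),(480,325),(418,415),(348,385),(310,305)])/6+[430,160]
W=np.array([atz(o,p,.062)[:2] for p in H]);m=W.mean(0);v=W-m
print(m,np.linalg.norm(v,axis=1),np.degrees(np.arctan2(v[:,1],v[:,0])))
z=((v@[1,1j])**6/abs(v@[1,1j])**5).mean();print("corner mod60",np.degrees(np.angle(z))/6)
tip=atz(o,np.array((560,345))/6+[430,160],.035)[:2];print(tip,np.degrees(np.arctan2(*(tip-m)[::-1])))
E
```

```text
t 5.8 tcp [ 0.5436 -0.1959  0.0956] ydeg 96.45 zax [ 0.0001  0.0001 -1.    ] F [ 0.9717  0.1094 -0.5762] M [0.0561 0.0268 0.0117] w 0.0004 q [-0.3385  0.3636  0.7411  1.742  -0.2676  1.1398  2.1665]
[ 0.5342 -0.0094] [0.0175 0.0195 0.0173 0.019  0.0162 0.0195] [-154.1434  137.9596   89.0393   19.1373  -36.125   -93.4441]
corner mod60 23.638891315672378
[0.5412 0.0436] 82.43630607439665
```

The fingers shut on nothing. I'll look before moving.

```bash
python3 - <<'E'
from h import *
a=cam("scene")["image"][150:310,330:500];b=cam("side")["image"][130:290,160:330];w=cam("wrist")["image"]
f=lambda i:cv2.resize(i,(400,380),interpolation=cv2.INTER_CUBIC)
cv2.imwrite("pics/m1.png",np.hstack([f(a),f(b)])[:,:,::-1]);cv2.imwrite("pics/w3.png",w[:,:,::-1])
E
```

```text
(no output)
```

View pics/m1.png

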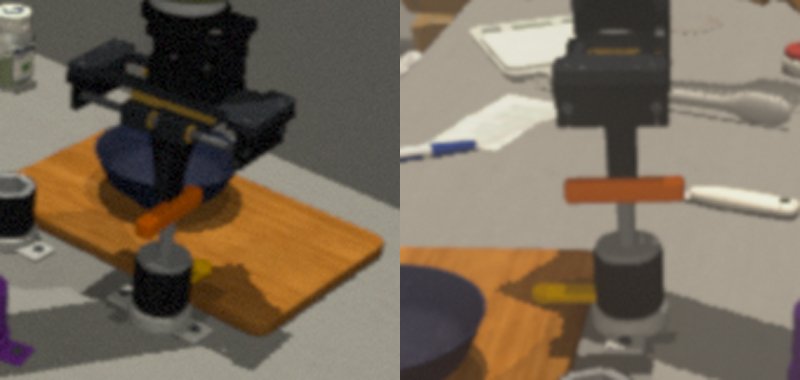

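The bar hides the fingertips in both views (finger at about side (253,195), scene (398,235)), which is odd with the width reading zero. I'll check the wrist view and project the TCP.

```bash
python3 - <<'E'
from h import *
s,R=st()
for n in("scene","side"):
    c=cam(n)
    for z in(0,.019,.04,.06):
        X=s["ee_pos"]-R[:,2]*z;p=c["mtx"]@(c["R"]@X+c["t"]);print(n,z,p[:2]/p[2])
    h=cv2.cvtColor(c["image"],cv2.COLOR_RGB2HSV);m=cv2.inRange(h,(4,150,90),(14,255,255))
    k,l,q,ce=cv2.connectedComponentsWithStats(m)
    for i in range(1,k):
        if q[i,4]>60: print("orange",q[i],ce[i])
E
```

```text
t 6.0 tcp [ 0.5436 -0.1959  0.0956] ydeg 96.45 zax [ 0.      0.0001 -1.    ] F [-0.0603  0.1727  0.0823] M [ 0.0383 -0.0052  0.0235] w 0.0003 q [-0.3385  0.3636  0.7411  1.742  -0.2676  1.1398  2.1665]
scene 0 [398.4269 245.1949]
scene 0.019 [399.2093 237.4662]
scene 0.04 [400.0884 228.7835]
scene 0.06 [400.9397 220.3738]
orange [ 55 109  25  14 132] [ 65.6591 115.5152]
orange [304 150  14   7  69] [310.2754 152.913 ]
orange [387 228  29  24 271] [400.9594 239.4244]
side 0 [254.8726 219.2568]
side 0.019 [254.3908 209.438 ]
side 0.04 [253.8482 198.3792]
side 0.06 [253.3212 187.6398]
orange [231 205  49  10 453] [255.0243 209.4702]
orange [202 237  38  21 167] [221.2156 245.7126]
orange [ 95 346  50   8 169] [121.4852 350.0888]
```

View pics/w3.png

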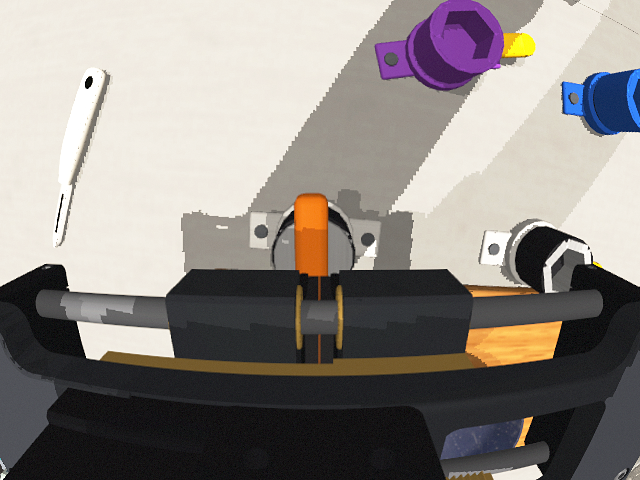

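The wrist view shows the bar running right between the pads, and the projected grasp point lies on the bar's centre. So the grasp may be real and the width reading wrong. A lift will tell.

Emit:
play_rows(motion=[[0, 0, -0.05, 0, 0, 0, 0], [0, 0, -0.12, 0, 0, 0, 0], [0, 0, -0.2, 0, 0, 0, 0], [0, 0, -0.3, 0, 0, 0, 0], [0, 0, -0.3, 0, 0, 0, 0]])

```text
time: 6.72
ee_pos: [0.5447, -0.1964, 0.1578]
eef_rot: [-0.056, 0.998, -0.0, 0.002]
ft_force: [-0.2, 0.5, -0.7]
width: 0.0004
```

```bash
python3 - <<'E'
from h import *
s,R=st()
c=cam("scene");d=cam("side")
P=[]
for n,k in(("scene",c),("side",d)):
    h=cv2.cvtColor(k["image"],cv2.COLOR_RGB2HSV);m=cv2.inRange(h,(4,150,90),(14,255,255))
    a,l,q,ce=cv2.connectedComponentsWithStats(m)
    for i in range(1,a):
        if q[i,4]>60: print(n,"orange",q[i],ce[i])
    L=eyes.landmark_of(k,"key_grip");print([(x["xy"],x["p"]) for x in L])
    if L: P.append((k,L[0]["xy"]))
if len(P)==2: print("key",tri(P))
f=lambda i:cv2.resize(i,(400,400),interpolation=cv2.INTER_CUBIC)
cv2.imwrite("pics/m2.png",np.hstack([f(c["image"][140:310,320:490]),f(d["image"][110:280,170:340])])[:,:,::-1])
E
```

```text
t 6.72 tcp [ 0.5447 -0.1964  0.1578] ydeg 96.45 zax [ 0.0034 -0.0003 -1.    ] F [-0.2329  0.4756 -0.6878] M [0.0928 0.0015 0.0142] w 0.0004 q [-0.3645  0.3001  0.7663  1.6718 -0.2185  1.2543  2.1307]
scene orange [ 55 111  18  14 102] [ 63.0392 116.598 ]
scene orange [304 150  14   7  67] [310.6418 153.0299]
scene orange [387 228  29  24 291] [400.945  239.1959]
[([400.4, 239.4], 0.7)]
side orange [231 205  49  10 450] [255.0956 209.4978]
side orange [200 236  39  22 171] [217.7485 246.3567]
side orange [128 346  17   8  67] [135.9552 349.7015]
[([253.6, 208.2], 0.83)]
key [ 0.5444 -0.2004  0.1133]
```

View pics/m2.png

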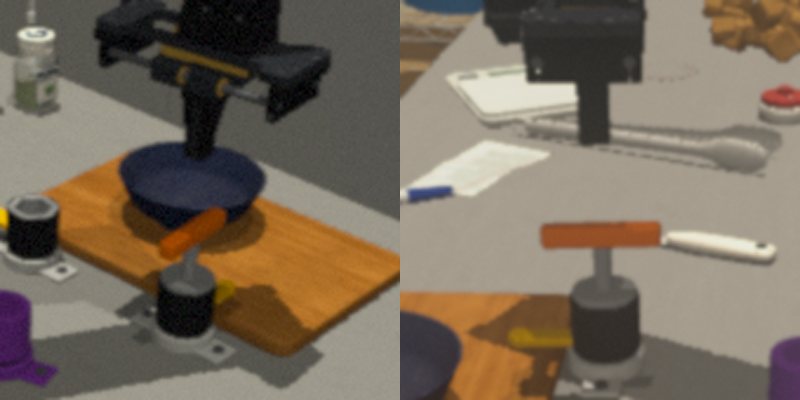

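The key did not move. The fingertips show at side (252,171) and scene (404,207), while the reported TCP projects to about side row 186 and scene row 219. So the real tips are about 29 mm above the reported TCP, and the jaws closed just over the bar. I'll regrasp about 28 mm lower; if this is wrong, the jaws will stop on the collar at about 50 mm.

Emit:
play_rows(motion=[[0, 0, 0, 0, 0, 0, 75], [0, 0, 0, 0, 0, 0, 75], [0, 0, 0, 0, 0, 0, 75], [0, 0, 0, 0, 0, 0, 75], [0, 0, 0, 0, 0, 0, 75]])

```text
time: 7.55
ee_pos: [0.5436, -0.1959, 0.1556]
eef_rot: [-0.056, 0.998, 0.0, 0.0]
ft_force: [-0.1, 0.4, 0.2]
width: 0.0425
```

Emit:
play_rows(motion=[[0, -0.012, 0, 0, 0, 0, 75], [0, -0.012, 0, 0, 0, 0, 75], [0, -0.012, 0, 0, 0, 0, 75], [0, -0.012, 0, 0, 0, 0, 75]])

```text
time: 8.05
ee_pos: [0.5439, -0.1983, 0.1556]
eef_rot: [-0.056, 0.998, 0.0, -0.0]
ft_force: [-0.3, 0.5, 0.7]
width: 0.0649
```

```bash
python3 - <<'E'
from h import *
s,R=st()
c=cam("scene");d=cam("side")
for n,k in(("scene",c),("side",d)):
  for y in(-.04,0,.04):
    X=s["ee_pos"]+R[:,1]*y;p=k["mtx"]@(k["R"]@X+k["t"]);print(n,y,p[:2]/p[2])
f=lambda i:cv2.resize(i,(400,400),interpolation=cv2.INTER_CUBIC)
cv2.imwrite("pics/m3.png",np.hstack([f(c["image"][150:250,350:450]),f(d["image"][130:230,200:300])])[:,:,::-1])
E
```

```text
t 8.05 tcp [ 0.5439 -0.1983  0.1556] ydeg 96.45 zax [-0.      0.0001 -1.    ] F [-0.3398  0.5399  0.749 ] M [ 0.0271 -0.0029  0.0351] w 0.0649 q [-0.3594  0.3053  0.7659  1.6715 -0.2212  1.2542  2.1362]
scene -0.04 [418.3022 226.9269]
scene 0 [401.8828 220.745 ]
scene 0.04 [386.0373 214.7792]
side -0.04 [254.2747 178.8264]
side 0 [253.3753 187.1536]
side 0.04 [252.4068 196.1204]
```

View pics/m3.png

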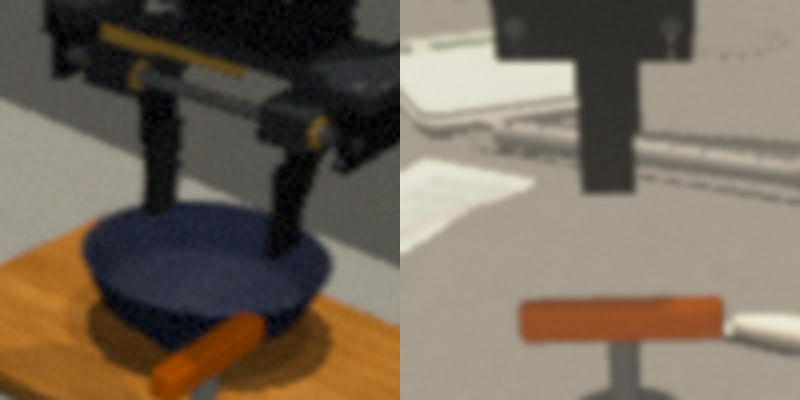

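The open tips show at scene (390,203) and (420,214) and at side (252,178). That again puts them about 29 mm above the reported TCP, so the offset is confirmed. Descending by 92 mm.

Emit:
play_rows(motion=[[0, 0, 0.12, 0, 0, 0, 75], [0, 0, 0.3, 0, 0, 0, 75], [0, 0, 0.42, 0, 0, 0, 75], [0, 0, 0.46, 0, 0, 0, 60], [0, 0, 0.46, 0, 0, 0, 0]])

```text
time: 8.78
ee_pos: [0.5439, -0.1984, 0.0638]
eef_rot: [-0.056, 0.998, -0.0, -0.0]
ft_force: [-0.2, 1.0, 1.1]
width: 0.0525
```

Emit:
play_rows(motion=[[0, 0, 0, 0, 0, 0, 0], [0, 0, 0, 0, 0, 0, 0], [0, 0, 0, 0, 0, 0, 0], [0, 0, 0, 0, 0, 0, 0], [0, 0, 0, 0, 0, 0, 0]], squeeze=40)

```text
time: 9.4
ee_pos: [0.5441, -0.1984, 0.0639]
eef_rot: [-0.056, 0.998, -0.0, 0.0]
ft_force: [-0.1, -0.6, 2.0]
width: 0.0155
```

Emit:
play_rows(motion=[[0, 0, 0, 0, 0, 0, 0], [0, 0, 0, 0, 0, 0, 0], [0, 0, 0, 0, 0, 0, 0]])

```text
time: 9.78
ee_pos: [0.5441, -0.1984, 0.0638]
eef_rot: [-0.056, 0.998, -0.0, 0.0]
ft_force: [-0.2, -0.1, 4.1]
width: 0.0153
```

Gripped at 15.3 mm, which matches the 16 mm bar. Lifting straight up.

Emit:
play_rows(motion=[[0, 0, -0.05, 0, 0, 0, 0], [0, 0, -0.12, 0, 0, 0, 0], [0, 0, -0.22, 0, 0, 0, 0], [0, 0, -0.35, 0, 0, 0, 0], [0, 0, -0.35, 0, 0, 0, 0]])

```text
time: 10.4
ee_pos: [0.5452, -0.1989, 0.1364]
eef_rot: [-0.056, 0.998, -0.0, 0.002]
ft_force: [0.4, -0.3, -1.3]
width: 0.0157
```

```bash
python3 - <<'E'
from h import *
s,R=st()
c=cam("scene");d=cam("side");w=cam("wrist");save(w,"w4")
P=[]
for n,k in(("scene",c),("side",d),("wrist",w)):
    L=eyes.landmark_of(k,"key_grip");print(n,[(x["xy"],x["p"]) for x in L])
    if L: P.append((k,L[0]["xy"]))
if len(P)>1: print("key",tri(P[:2]))
for k in(c,d,w):
    for q in eyes.landmark_of(k,"open_clamp_socket"): print(q["xy"],round(q["p"],2),atz(k,q["xy"],.062))
E
```

```text
t 10.4 tcp [ 0.5452 -0.1989  0.1364] ydeg 96.45 zax [ 0.0042 -0.0003 -1.    ] F [ 0.3782 -0.259  -1.2922] M [-0.0108 -0.0185 -0.067 ] w 0.0157 q [-0.3533  0.3234  0.7615  1.6953 -0.2376  1.2136  2.1485]
scene [([404.6, 205.1], 0.69), ([333.7, 227.5], 0.34)]
side [([252.9, 173.6], 0.65), ([240.9, 289.9], 0.16)]
wrist [([322.3, 306.7], 0.94)]
key [ 0.5462 -0.196   0.1856]
[267.1, 238.8] 0.97 [0.3874 0.0571 0.062 ]
[337.0, 226.2] 0.94 [ 0.5493 -0.0055  0.062 ]
[320.6, 338.8] 0.77 [ 0.2343 -0.2816  0.062 ]
[316.0, 268.0] 0.61 [ 0.3864 -0.1069  0.062 ]
[342.9, 322.1] 0.9 [0.3844 0.0576 0.062 ]
[240.2, 292.0] 0.72 [ 0.5391 -0.0102  0.062 ]
[420.5, 222.3] 0.72 [ 0.24   -0.2745  0.062 ]
[345.1, 260.0] 0.64 [ 0.3825 -0.1185  0.062 ]
[619.7, 103.1] 0.89 [0.3833 0.0574 0.062 ]
[542.1, 253.4] 0.71 [ 0.5318 -0.0092  0.062 ]
[450.7, 48.7] 0.61 [ 0.3854 -0.1186  0.062 ]
```

The key is out (point at z = 0.186). Moving it over the open socket at (0.535, -0.009) and turning the bar to about 23°, which is 60° off the arm.

Emit:
play_rows(motion=[[-0.01, 0.2, -0.02, 0, 0, -0.05, 0], [-0.03, 0.45, -0.02, 0, 0, -0.12, 0], [-0.05, 0.72, -0.02, 0, 0, -0.183, 0], [-0.06, 0.945, -0.02, 0, 0, -0.183, 0], [-0.06, 0.945, -0.02, 0, 0, -0.183, 0]])

```text
time: 11.48
ee_pos: [0.5343, -0.0047, 0.1373]
eef_rot: [-0.202, 0.979, 0.001, -0.0]
ft_force: [0.9, -1.5, -2.1]
width: 0.0155
```

```bash
python3 - <<'E'
from h import *
s,R=st()
c=cam("scene");d=cam("side");w=cam("wrist");save(w,"w5")
P=[]
for n,k in(("scene",c),("side",d)):
    L=eyes.landmark_of(k,"key_grip");print(n,[(x["xy"],x["p"]) for x in L])
    if L: P.append((k,L[0]["xy"]))
if len(P)>1: print("key",tri(P[:2]))
for k in(c,d,w):
    for q in eyes.landmark_of(k,"open_clamp_socket"): print(q["xy"],round(q["p"],2),atz(k,q["xy"],.062))
f=lambda i:cv2.resize(i,(400,480),interpolation=cv2.INTER_CUBIC)
cv2.imwrite("pics/m4.png",np.hstack([f(c["image"][150:270,285:385]),f(d["image"][200:350,180:305])])[:,:,::-1])
E
```

```text
t 11.47 tcp [ 0.5343 -0.0047  0.1373] ydeg 113.29 zax [-0.0006  0.0015 -1.    ] F [ 0.8529 -1.4653 -2.122 ] M [ 0.0312  0.0811 -0.0036] w 0.0155 q [-0.6372  0.1849  0.6307  1.8028 -0.1186  1.1918  2.0067]
scene [([335.5, 178.1], 0.89)]
side [([238.3, 217.3], 0.81)]
key [ 0.5353 -0.0069  0.1888]
[323.2, 337.4] 0.77 [ 0.2404 -0.2819  0.062 ]
[334.7, 226.6] 0.75 [ 0.5438 -0.0033  0.062 ]
[318.2, 269.0] 0.61 [ 0.3872 -0.1128  0.062 ]
[341.6, 258.2] 0.87 [ 0.3884 -0.1243  0.062 ]
[238.7, 290.6] 0.86 [ 0.5421 -0.0139  0.062 ]
[341.0, 324.1] 0.58 [0.3869 0.0624 0.062 ]
[421.0, 222.0] 0.58 [ 0.2389 -0.2759  0.062 ]
[259.8, 6.0] 0.87 [ 0.3863 -0.12    0.062 ]
[475.7, 96.8] 0.75 [0.3835 0.0556 0.062 ]
```

View pics/m4.png

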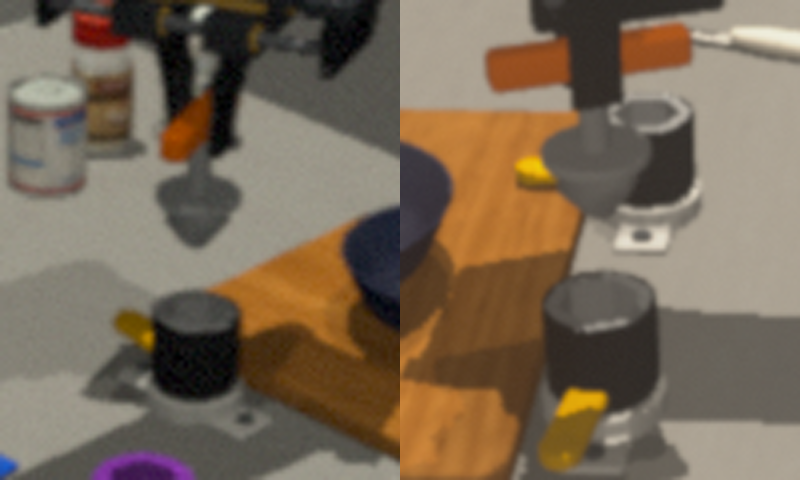

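The key hangs upright directly above the open socket: the nose tip at scene (334,211) is over the mouth at (334,228), and at side the shank column 241 is over the mouth at 242. Lowering.

Emit:
play_rows(motion=[[0, 0, 0.08, 0, 0, 0, 0], [0, 0, 0.18, 0, 0, 0, 0], [0, 0, 0.24, 0, 0, 0, 0], [0, 0, 0.28, 0, 0, 0, 0], [0, 0, 0.31, 0, 0, 0, 0]])

```text
time: 12.5
ee_pos: [0.535, -0.0089, 0.0755]
eef_rot: [-0.199, 0.98, 0.0, 0.0]
ft_force: [0.8, 0.3, -0.8]
width: 0.0159
```

Emit:
play_rows(motion=[[0, 0, 0.02, 0, 0, 0, 0], [0, 0, 0.04, 0, 0, 0, 0], [0, 0, 0.05, 0, 0, 0, 0], [0, 0, 0.06, 0, 0, 0, 0], [0, 0, 0.06, 0, 0, 0, 0]])

```text
time: 13.12
ee_pos: [0.5349, -0.0091, 0.0639]
eef_rot: [-0.199, 0.98, 0.0, 0.0]
ft_force: [-0.1, 1.9, 0.6]
width: 0.0156
```

```bash
python3 - <<'E'
from h import *
s,R=st()
c=cam("scene");d=cam("side");P=[]
for n,k in(("scene",c),("side",d)):
    L=eyes.landmark_of(k,"key_grip");print(n,[(x["xy"],x["p"]) for x in L])
    if L: P.append((k,L[0]["xy"]))
if len(P)>1: print("key",tri(P[:2]))
E
```

```text
t 13.12 tcp [ 0.5349 -0.0091  0.0639] ydeg 112.92 zax [ 0.0006  0.0002 -1.    ] F [-0.0906  1.8563  0.5991] M [ 0.3562 -0.1016  0.0157] w 0.0156 q [-0.6044  0.2758  0.617   1.8794 -0.1838  1.0421  2.0588]
scene [([335.6, 209.3], 0.77)]
side [([238.6, 260.9], 0.96)]
key [ 0.5378 -0.0112  0.1139]
```

Seated: the key point is at z = 0.114, the same as in the first clamp, and the reported TCP z matches too. Turning clockwise, which is positive about tool z.

Emit:
play_rows(motion=[[0, 0, 0, 0, 0, 0.1, 0], [0, 0, 0, 0, 0, 0.2, 0], [0, 0, 0, 0, 0, 0.3, 0], [0, 0, 0, 0, 0, 0.4, 0], [0, 0, 0, 0, 0, 0.5, 0]])

```text
time: 13.95
ee_pos: [0.5348, -0.0091, 0.0638]
eef_rot: [0.194, 0.981, 0.0, 0.0]
ft_force: [-0.2, 0.5, 1.1]
width: 0.0155
```

Emit:
play_rows(motion=[[0, 0, 0, 0, 0, 0.1, 0], [0, 0, 0, 0, 0, 0.2, 0], [0, 0, 0, 0, 0, 0.3, 0], [0, 0, 0, 0, 0, 0.4, 0], [0, 0, 0, 0, 0, 0.4, 0]])

```text
time: 14.58
ee_pos: [0.5348, -0.0091, 0.0638]
eef_rot: [0.485, 0.875, 0.0, 0.0]
ft_force: [1.2, 0.7, 3.3]
width: 0.0157
```

```bash
python3 - <<'E'
from h import *
s,R=st()
c=cam("scene");d=cam("side");P=[]
for n,k in(("scene",c),("side",d)):
    L=eyes.landmark_of(k,"key_grip");print(n,[(x["xy"],x["p"]) for x in L])
    if L: P.append((k,L[0]["xy"]))
if len(P)>1: print("key",tri(P[:2]))
f=lambda i:cv2.resize(i,(400,480),interpolation=cv2.INTER_CUBIC)
cv2.imwrite("pics/m5.png",np.hstack([f(c["image"][170:290,285:385]),f(d["image"][220:370,180:305])])[:,:,::-1])
E
```

```text
t 14.57 tcp [ 0.5348 -0.0091  0.0638] ydeg 31.98 zax [ 0.0004 -0.0001 -1.    ] F [1.249  0.6854 3.3261] M [ 0.2044 -0.1979  0.0061] w 0.0157 q [-0.8063  0.329   0.8668  1.8878 -0.2871  1.054   0.7362]
scene [([336.9, 207.3], 0.87)]
side [([238.9, 261.7], 0.92)]
key [ 0.5394 -0.0106  0.1156]
```

View pics/m5.png

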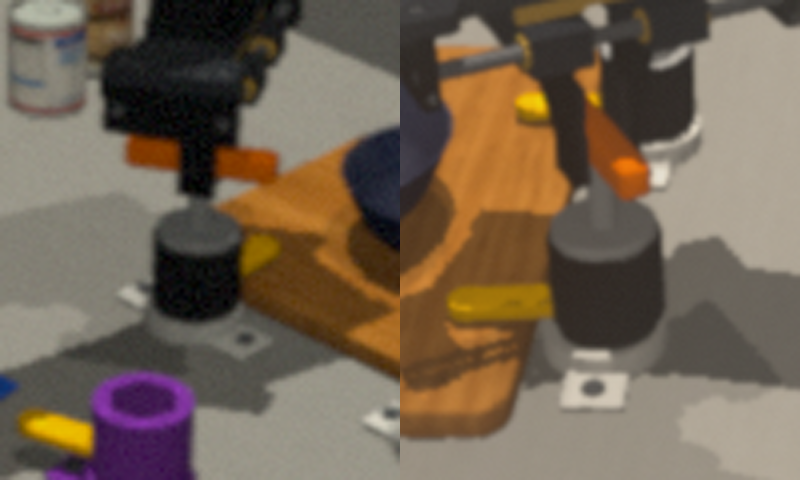

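The yellow arm now crosses the board edge, at side (227,314), with the key down in the turret. I'll add about 6° for the socket play, then release and lift clear.

Emit:
play_rows(motion=[[0, 0, 0, 0, 0, 0.04, 0], [0, 0, 0, 0, 0, 0.07, 0], [0, 0, 0, 0, 0, 0.07, 0]])

```text
time: 15.15
ee_pos: [0.5348, -0.0092, 0.0638]
eef_rot: [0.532, 0.847, 0.0, 0.0]
ft_force: [1.0, 0.6, 4.9]
width: 0.0154
```

Emit:
play_rows(motion=[[0, 0, 0, 0, 0, 0, 60], [0, 0, 0, 0, 0, 0, 60], [0, 0, 0, 0, 0, 0, 60], [0, 0, 0, 0, 0, 0, 60], [0, 0, 0, 0, 0, 0, 60]])

```text
time: 15.78
ee_pos: [0.5345, -0.0092, 0.0636]
eef_rot: [0.533, 0.846, -0.0, -0.0]
ft_force: [0.2, -0.4, 0.1]
width: 0.0507
```

Emit:
play_rows(motion=[[0, 0, 0, 0, 0, 0, 60], [0, 0, -0.1, 0, 0, 0, 60], [0, 0, -0.35, 0, 0, 0, 60], [0, 0, -0.65, 0, 0, 0, 60], [0, 0, -0.8, 0, 0, 0, 60]])

```text
time: 16.4
ee_pos: [0.5355, -0.0094, 0.2266]
eef_rot: [0.533, 0.846, 0.001, 0.001]
ft_force: [0.5, 0.2, -1.3]
width: 0.0523
```

```bash
python3 - <<'E'
from h import *
s,R=st()
c=cam("scene");d=cam("side");w=cam("wrist");P=[]
for n,k in(("scene",c),("side",d)):
    L=eyes.landmark_of(k,"key_grip");print(n,[(x["xy"],x["p"]) for x in L])
    if L: P.append((k,L[0]["xy"]))
if len(P)>1: print("key",tri(P[:2]))
for o in comp(d,.03,(17,150,60),(32,255,255),None): print("ye",*o[:4])
f=lambda i,a,b:cv2.resize(i,(a,b),interpolation=cv2.INTER_CUBIC)
cv2.imwrite("pics/m6.png",np.hstack([f(w["image"],467,350),f(d["image"][200:350,180:305],292,350)])[:,:,::-1])
E
```

```text
t 16.4 tcp [ 0.5355 -0.0094  0.2266] ydeg 25.6 zax [ 0.0032  0.0012 -1.    ] F [ 0.5269  0.1933 -1.3118] M [-0.0849 -0.031  -0.0157] w 0.0523 q [-0.9376  0.1411  0.9694  1.6884 -0.1199  1.3712  0.4974]
scene [([333.3, 205.7], 0.72)]
side [([238.8, 262.5], 0.86)]
key [ 0.5371 -0.002   0.1182]
ye [220.  96.] 195 [ 0.8638 -1.4198] -152.1
ye [432. 250.] 150 [ 0.2216 -0.2223] 101.7
ye [222. 253.] 116 [ 0.6059 -0.1893] 106.7
ye [351. 295.] 204 [ 0.3714 -0.0618] 105.0
ye [209. 313.] 392 [0.5856 0.0019] 173.8
ye [347. 366.] 380 [0.3772 0.11  ] 98.3
```

View pics/m6.png

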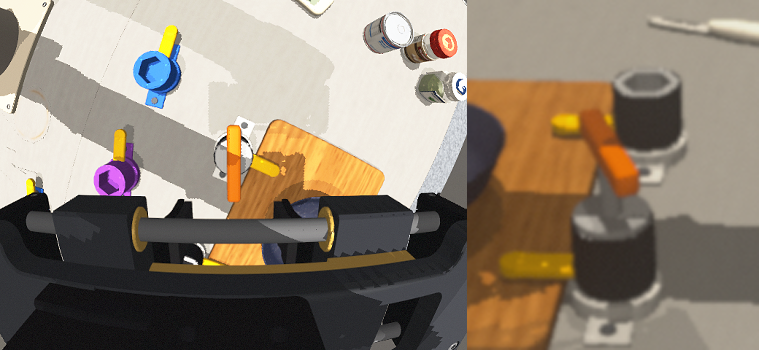

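The yellow arm lies square across the board edge (side (209,313)), and the first clamp's arm still lies over the board (side (222,253)). The key stands upright with its collar at side row 290, the same as when seated and gripped. One quick repeat of the height, then I'll hand in.

```bash
python3 - <<'E'
from h import *
Z=[]
for i in range(6):
    c=cam("scene");d=cam("side");P=[(k,L[0]["xy"]) for k in(c,d) for L in[eyes.landmark_of(k,"key_grip")] if L]
    if len(P)==2: Z.append(tri(P))
Z=np.array(Z);print(np.median(Z,0),Z.std(0))
if np.median(Z[:,2])<.119: job.close_job();print("closed")
E
```

```text
[ 0.5385 -0.0032  0.1165] [0.0023 0.0033 0.0025]
the job is handed in; nothing more can be done
closed
```

The key is now seated in the formerly open clamp, that clamp is turned to locked, and the job is handed in; no verdict was reported.

- **What I did:** I pulled the key out of the locked (right) clamp and seated it in the open black clamp. I then turned it about 87° clockwise, released it and lifted the gripper clear.
- **Last checks:** The yellow arm lies square across the board edge, and the first clamp's arm still lies over the board. The key stands upright with its collar on the turret. Its bar centre measured about z = 0.1165 m, with 2.5 mm scatter, against 0.112 m nominal when seated. It measured 0.113–0.115 m in the first clamp and when gripped in the second. Sideways it came out about 5 mm from where I placed it. Hand-in was at about 17 s.
- **What went wrong:** The first grasp closed on nothing. Both cameras showed the real fingertips about 29 mm higher than the reported TCP. I allowed for this and the second grasp held, with the jaws at 15.5 mm on the 16 mm bar.
- **Not checked directly:** I had no reading of either clamp's joint angle, so "locked" for both rests on the pictures and the amount I turned the key.

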